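# Reset the stop collar of a pipe jig against the spring bumper

## Robot

A 6-joint arm with a two-finger parallel gripper is mounted at the origin on the work surface. World frame = base frame: x ahead of the robot, y to its left, z up, the work surface at z = 0. Lengths are in m, angles in rad, forces in N, time in s.
With the tool pointing down it reaches from about 0.35 to 0.775 m from the base axis. Payload 7.3 kg.
Tool frame: the origin (TCP) lies midway between the tips of the shut fingers; the grasp point (between the pads) lies robot.grasp_offset behind it (robot.grasp_offset is the distance from the TCP to the grasp point, in m); z points along the fingers, x is the direction in which the jaws open and shut, and the axes are right-handed (so a half turn about z gives the same grasp; the last joint's range is limited). The gripper opens to 92 mm and grips with 3 to 60 N. Pads are 19 mm wide; open, the fingers measure 130 mm over their backs; the gripper's body (75 mm by 190 mm) begins 47 mm behind the grasp point.
Start: joints at [-1.488, 0.342, 1.524, -0, 1.275, -0.146], TCP at [0.119, -0.511, 0.188] pointing down, gripper open.
Joint ranges: [-2.53, 2.53], [-0.77, 2.02], [0.04, 2.7], [-1, 4.14], [0.28, 2.66], [-3.11, 3.11]. Speed limits (rad/s): [2.57, 2.57, 3.14, 3.14, 3.14, 3.14].

## Interface

Orientations are given as [roll, pitch, yaw] about the fixed x, y, z axes, in that order (R = Rz(yaw) Ry(pitch) Rx(roll)).
In Python, from cell import robot gives the robot as it stands. The module is installed in compiled form; this text tells all that it offers.
- The arm moves only by the tool move_arm, never from a script. Its argument "increments" is a list of rows, each a list of 7 numbers: the finger opening in mm, from 0 to 91.8, then the shift along the tool's x, y, z in mm, then the turn, a rotation vector about the tool's x, y, z in rad. A call has 1 to 12 rows; each row shifts and turns the pose as measured when the row begins, along the tool's axes as they then stand; what a row does not reach is not made up. A row lasts 1/8 s, in which the tool goes at most 62.5 mm and 10.7 degrees, less where a joint would pass 70% of its speed; a pose out of reach is approached as far as the arm can. A call is refused whole if a number of a shift passes 62.5 or a number of a turn 0.188, either way. A call with a gripper value outside its range is refused whole. The fingers move at their own pace and stop on an object; "newtons" is the grip in N (left out, the last holds). Time passes only in rows, so rows that do not move let the fingers close. It gives the time, the measured TCP pose, the force and the opening at its end, in the units of the state.
- robot.observe(): the state, without advancing time (a new reading comes with each control period).
- robot.read_camera(name): name is "side" or "top" or "wrist"; returns a dict with "img" (400x640x3 uint8, red, green, blue), "fx", "fy", "cx", "cy" (pixels), "T" (4x4, takes a point from camera to world coordinates). Camera axes: x right, y down, z forward; pixel columns grow to the right and rows downward; lengths in m; the calibration is good to about 2 mm. The wrist camera is an equidistant fisheye: a pixel r from the principal point sees the ray r / f radians off the axis. A picture is of the moment at which its call begins. There is no depth.
- robot.hand_in(): hands the job in, once; it reports no verdict.
Trained networks look in the newest picture that a camera, given by its name, has taken for a name from the list of things; names that differ only in an ending like _2 or _b are one class to them, and where a whole thing is asked for, a point or a joint stands for the part that bears it (a point fixed in the world has none). Each returns a list of dicts, best first, with "conf" (0 to 1); they miss things now and then, are a little off and sometimes report something else, mostly with a low value. They report only what shows in the picture. A call takes as long as a camera call.
- robot.look_for(thing, camera): "rect" ([left, top, width, height] in pixels, round what is visible of it).
The state is a dict: "time": time; "qpos": joint angles; "qvel": joint speeds; "joint_efforts": joint torques, N m; "tool_pos": TCP position; "tool_rot": TCP orientation; "contact_force": force on the tool from outside, world axes, zero at the start; "torque": the same for the moment, N m; "opening": finger opening in m.
Only numpy, scipy, OpenCV 4.12 (cv2) and the standard library are available. Lean on these libraries where they do the work, as an engineer would, in place of code of your own. Each camera call takes 0.05 s, during which the arm holds its last target.

## Task

The short pipe in the blue jig must be clamped against the spring bumper at the end of its cradle. Loosen the yellow T-handle set screw of the stop collar (counter-clockwise), slide the collar along the guide rod so that it pushes the pipe onto the orange spring bumper with about 10 N, never more than 22 N, and tighten the set screw again (clockwise, as far as it goes) so that the pipe stays clamped when you let go. Leave everything else where it is.

Things in the scene. Friction and masses are not known exactly. Their poses are not given: they have to be found in the camera images.
- jig: Pipe jig fixed to the bench: blue base plate (x -115 to 75 mm, y -200 to 200, 12 thick); 22 mm guide rod along its y at x = -25, height 44, between end posts 66 high at y = -190 and 190; V cradle at x = 40 (y -75 to 115, walls 43 high). Origin: on the bench under x = 0, y = 0. Collar and pipe move along +y to the bumper.
- bumper: Grey block 46 x 50 x 54 mm, top 68 above the bench; origin on its pipe-side face, jig x 40, y 140. Carries a spring plunger with an orange disc (26 across); its face stands 42 to 68 mm before the block when free: set differently each time, not measured, so feel (or see) when the pipe meets it. Spring: 3.5 N per mm, 8 mm of travel, then it bottoms hard.
- stop_collar: Aluminium stop collar on the rod (44 mm across, 32 long) with an arm towards jig +x ending in a black push disc in line with the pipe. Origin: collar centre on the rod's axis, 44 above the bench; axes as the jig's. Slides only along jig y: tight it holds about 50 N, loose it slides with about 1.5 N.
- push_face (a point): Centre of the face of the collar's push disc (28 mm across) that meets the pipe's end; 65 mm along x and 20 mm along y from the collar's centre.
- screw_grip (a point): Centre of the yellow T-handle, on the screw's vertical axis, 91 mm above the bench, above the collar's centre. A bar 42 mm long along this point's y, 12 thick along its x, 24 high (79 to 103 above the bench); under it a 12 mm stem and the collar (top at 66). It turns with the handle; tight, the bar lies along the rod.
- set_screw (a joint): Angle of the set screw, rad: 0 is tight at its stop, growing counter-clockwise seen from above, up to a stop at 1.5. The tip meets the rod at 0.9 and clamps harder towards 0 (full grip below 0.25); above 0.9 the collar is free. It turns with about 0.1 to 0.17 N m and stays where it is left.
- pipe_center (a point): Centre of the short steel pipe with a copper-coloured weld bead (42 mm across, 90 mm long, 0.26 kg) that lies loose in the cradle along the jig's y, axis 44 mm above the bench. It can be slid along the cradle against a friction of about 1.4 to 3.5 N.
- pipe: The same pipe; origin at its centre, y along its axis.
- spare_collar_a: Spare steel ring, 34 mm across, 14 mm high, lying on the jig's base plate; leave alone. Origin: underside centre.
- spare_collar_b: Spare brass ring, like the steel one; leave alone.
- hammer: Hammer on the bench; leave alone.
- wire_brush: Brush on the bench; leave alone.
- pipe_stub: Steel stub 48 mm across, 70 mm high, standing on the bench; leave alone.
- angle_iron: Piece of angle iron, 120 mm long; leave alone.
- paste_jar: Green jar, 68 mm across, 70 mm high; leave alone.

How it is judged:
On the way, in this order (a step that is already met when the one before it is completed fails the run):
1. the set screw is loosened past 0.95 rad (value of joint set_screw above 0.95 rad), for 0.1 s.
2. with the screw loose, the collar pushes the pipe onto the bumper with at least 4 N (value of joint set_screw above 0.8 rad and contact force between stop_collar and pipe above 4 N and contact force between pipe and bumper above 4 N), for 0.1 s.
3. the set screw is tightened to below 0.25 rad (value of joint set_screw below 0.25 rad), for 0.1 s.
At the end, for the whole second after the job is handed in: The set screw is tight (below 0.25 rad), the pipe lies in its cradle (axis within 5 mm of its height and 0.08 rad of the jig's), it presses on the bumper with 5 to 15 N and the collar bears on its other end, all at rest (value of joint set_screw below 0.25 rad and contact force between pipe and bumper between 5 and 15 N and contact force between stop_collar and pipe above 1 N and linear speed of each of stop_collar, pipe below 0.005 m/s and z of pipe_center in the frame of jig below 0.049 m and angle between the y axis of pipe and the y axis of jig, either way round below 0.08 rad); the robot touches nothing.
It fails at once if the collar presses on the pipe with more than 22 N (contact force between stop_collar and pipe above 22 N).
It fails at once if another thing is moved by more than 15 mm (distance of any of spare_collar_a, spare_collar_b, hammer, wire_brush, pipe_stub, angle_iron, paste_jar from where it was at the start of the episode above 0.015 m).
It also fails if it takes over 56 s, if anything falls off the work surface, if the arm or the gripper's body presses on something with over 40 N, if the wrist force passes 120 N, or if a joint passes its speed limit or range.

## Working session

There is one attempt and no reset: what is moved stays moved. The work goes in short steps, Python scripts to look and compute and a tool call to move; the robot and the scene stay as the last step left them, time stands still between calls to the robot, and variables do not carry over. Pictures are saved under pics/ and viewed, and the job is handed in when it is done.

Besides the shell and the picture viewer there is one more tool, called after ">>>" as name([rows], argument=value, ...), one row to a line, values as JSON. move_arm: Moves the arm, as the interface text tells. Its arguments: {"type":"object","properties":{"increments":{"type":"array"},"newtons":{"type":"number"}},"required":["increments"]}

```bash
mkdir -p pics; ls; python3 - <<'E'
from cell import robot
import cv2,numpy as np
s=robot.observe();print({k:np.round(v,4) for k,v in s.items()}, robot.grasp_offset)
for n in ["side","top","wrist"]:
    c=robot.read_camera(n);cv2.imwrite(f"pics/{n}0.png",c["img"][:,:,::-1]);print(n,c["fx"],c["fy"],c["cx"],c["cy"],np.round(c["T"],4).tolist())
    for t in ["jig","bumper","stop_collar","screw_grip","pipe"]:
        print(t,[(np.round(d["rect"]).tolist(),round(d["conf"],2)) for d in robot.look_for(t,n)][:2])
E
```

```text
pics
{'time': np.float64(0.0), 'qpos': array([-1.488 ,  0.3427,  1.525 , -0.    ,  1.2754, -0.146 ]), 'qvel': array([ 0.0002,  0.0002, -0.0011,  0.0008,  0.0003, -0.0006]), 'joint_efforts': array([ 1.00000e-03, -4.31238e+01, -2.44219e+01,  7.19000e-02,
        5.60000e-02, -1.00000e-04]), 'tool_pos': array([ 0.1191, -0.5108,  0.1876]), 'tool_rot': array([-3.1414e+00,  1.6000e-03, -1.3420e+00]), 'contact_force': array([-0.5437, -0.1066, -0.5221]), 'torque': array([ 0.08  , -0.0193, -0.0234]), 'opening': np.float64(0.0917)} 0.0188
side 438.1602279690644 438.1602279690644 325.00274883749546 202.29406043704157 [[0.9749, -0.1634, 0.1515, 0.425], [-0.2226, -0.6841, 0.6946, -0.884], [-0.0099, -0.7109, -0.7033, 0.9757], [0.0, 0.0, 0.0, 1.0]]
jig [([260.0, 179.0, 88.0, 131.0], 0.57)]
bumper [([274.0, 335.0, 88.0, 42.0], 0.72), ([297.0, 175.0, 20.0, 33.0], 0.65)]
stop_collar [([293.0, 247.0, 39.0, 30.0], 0.78)]
screw_grip [([295.0, 249.0, 38.0, 29.0], 0.68), ([354.0, 188.0, 41.0, 25.0], 0.26)]
pipe [([307.0, 211.0, 19.0, 32.0], 0.95), ([354.0, 189.0, 39.0, 23.0], 0.58)]
top 417.8706707174588 417.8706707174588 322.98717909168204 200.8321668761602 [[0.017, -0.9972, 0.0727, 0.5231], [-0.9996, -0.0153, 0.0231, -0.0165], [-0.0219, -0.0731, -0.9971, 1.4131], [0.0, 0.0, 0.0, 1.0]]
jig []
bumper []
stop_collar [([381.0, 209.0, 10.0, 32.0], 0.54)]
screw_grip [([329.0, 208.0, 29.0, 14.0], 0.19)]
pipe [([330.0, 209.0, 29.0, 13.0], 0.67)]
wrist 309.70691628693146 309.70691628693146 315.01396187390384 197.88128663599915 [[0.227, -0.9422, -0.2465, 0.1854], [-0.9739, -0.2195, -0.0577, -0.4956], [0.0003, 0.2531, -0.9674, 0.3845], [0.0, 0.0, 0.0, 1.0]]
jig []
bumper []
stop_collar []
screw_grip []
pipe []
```

View pics/side0.png

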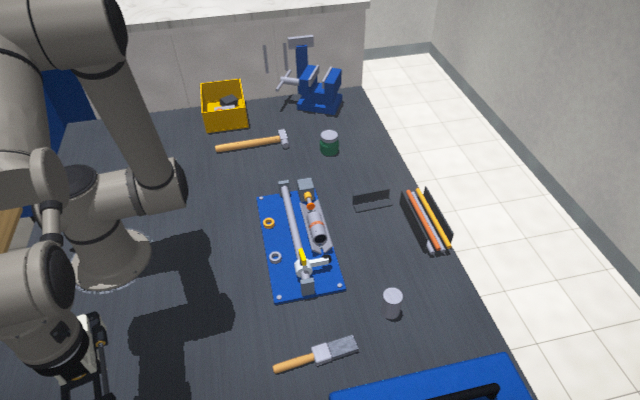

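View pics/top0.png

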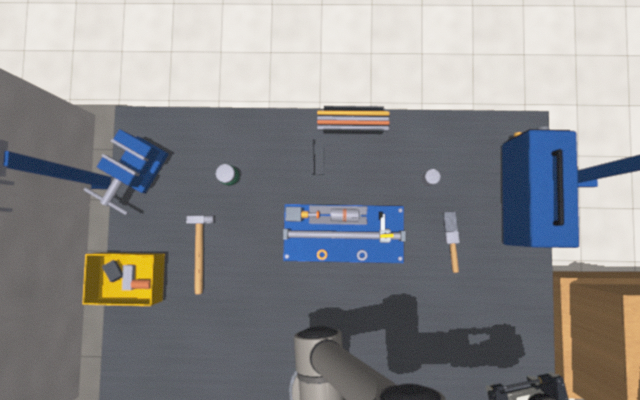

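```bash
python3 - <<'E'
import cv2
t=cv2.imread("pics/top0.png")[190:280,270:420];cv2.imwrite("pics/top0z.png",cv2.resize(t,None,fx=5,fy=5,interpolation=cv2.INTER_CUBIC))
t=cv2.imread("pics/side0.png")[170:310,240:380];cv2.imwrite("pics/side0z.png",cv2.resize(t,None,fx=4,fy=4,interpolation=cv2.INTER_CUBIC))
E
```

```text
(no output)
```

View pics/top0z.png

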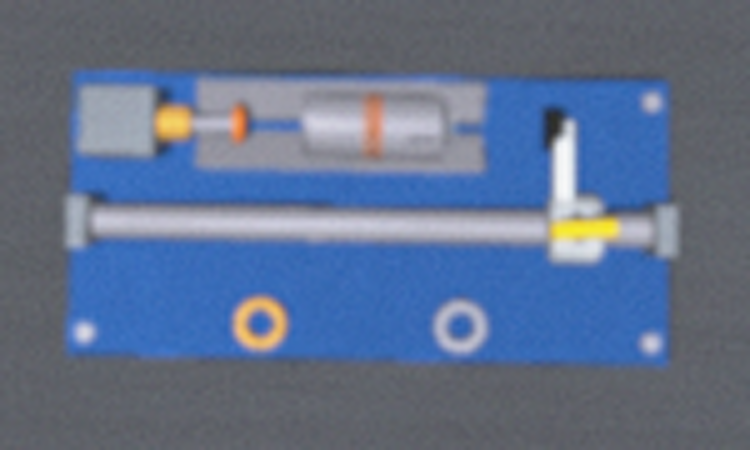

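View pics/side0z.png

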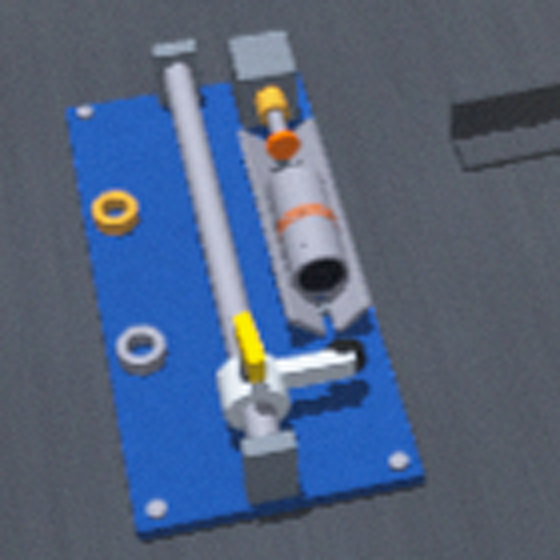

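```bash
cat >h.py <<'E'
import numpy as np
K={}
def proj(P,fx,cx,cy,T):
    p=np.linalg.inv(T)@np.r_[P,1]; return np.array([fx*p[0]/p[2]+cx,fx*p[1]/p[2]+cy])
def ray(uv,fx,cx,cy,T,z):
    d=T[:3,:3]@np.array([(uv[0]-cx)/fx,(uv[1]-cy)/fx,1]);o=T[:3,3];return o+d*(z-o[2])/d[2]
def cam(robot,n):
    c=robot.read_camera(n);return c["img"],(c["fx"],c["cx"],c["cy"],np.array(c["T"]))
E
python3 - <<'E'
from h import *
from cell import robot
from scipy.optimize import least_squares
_,T=cam(robot,"top");_,S=cam(robot,"side")
zt=lambda u,v:np.array([(u+.5)/5-.5+270,(v+.5)/5-.5+190])
zs=lambda u,v:np.array([(u+.5)/4-.5+240,(v+.5)/4-.5+170])
obs=[(T,zt(72,70),(75,200,12)),(T,zt(668,82),(75,-200,12)),(T,zt(668,366),(-115,-200,12)),(T,zt(67,355),(-115,200,12)),
(S,zs(66,108),(-115,200,12)),(S,zs(137,525),(-115,-200,12)),(S,zs(424,476),(75,-200,12))]
def W(p,q):
    c,s=np.cos(p[2]),np.sin(p[2]);q=np.array(q)/1e3;return np.array([p[0]+c*q[0]-s*q[1],p[1]+s*q[0]+c*q[1],q[2]])
for sel in [obs[:4],obs[4:],obs]:
    r=least_squares(lambda p:np.concatenate([proj(W(p,q),*C)-uv for C,uv,q in sel]),[.45,-.1,0])
    print(r.x.round(4),r.fun.round(2))
p=r.x
def J(w):
    d=w[:2]-p[:2];c,s=np.cos(p[2]),np.sin(p[2]);return np.round([1e3*(c*d[0]+s*d[1]),1e3*(-s*d[0]+c*d[1])],1)
for n,C,uv,z in [("bar front end",T,zt(552,231),.103),("bar rear",T,zt(620,228),.103),("barS far",S,zs(240,316),.103),("barS near",S,zs(253,360),.103),
 ("disc face T",T,zt(546,128),.044+.014),("pipe rear",T,zt(444,128),.055),("pipe front",T,zt(303,122),.055),("orange face T",T,zt(247,122),.055),("rear post top",T,zt(668,230),.066),("frontpost",T,zt(78,220),.066)]:
    w=ray(uv,*C,z);print(n,w.round(4),J(w))
E
```

```text
[ 0.5383 -0.0532 -0.0009] [ 0.13  0.15  0.18 -0.3  -0.04  0.15 -0.27 -0.01]
[ 0.5406 -0.054  -0.0046] [ 0.23 -0.65 -0.36  1.11  0.18 -0.76]
[ 0.5393 -0.0535 -0.0013] [ 0.24 -0.18  0.28 -0.58  0.04 -0.14 -0.18 -0.35 -0.37 -0.58 -0.6   1.12
 -0.11 -0.95]
bar front end [ 0.5122 -0.1656  0.103 ] [ -27.  -112.1]
bar rear [ 0.5148 -0.2078  0.103 ] [ -24.4 -154.4]
barS far [ 0.5122 -0.1713  0.103 ] [ -27.  -117.8]
barS near [ 0.5136 -0.208   0.103 ] [ -25.5 -154.5]
disc face T [ 0.5781 -0.1664  0.058 ] [  39.  -112.8]
pipe rear [ 0.5772 -0.1007  0.055 ] [ 37.9 -47.2]
pipe front [ 0.5796 -0.0092  0.055 ] [40.2 44.4]
orange face T [0.579  0.0272 0.055 ] [39.6 80.8]
rear post top [ 0.5138 -0.2439  0.066 ] [ -25.3 -190.4]
frontpost [0.5137 0.1347 0.066 ] [-25.9 188.2]
```

>>> move_arm([
  [50,0,0,0,0,0,-0.18],
  [50,0,0,0,0,0,-0.18],
  [50,0,0,0,0,0,-0.18],
  [50,0,0,0,0,0,-0.18],
  [50,0,0,0,0,0,-0.18],
  [50,0,0,0,0,0,-0.18],
  [50,0,0,0,0,0,-0.18],
  [50,0,0,0,0,0,-0.08],
  [50,0,0,0,0,0,0],
], newtons=40)

```text
time: 2.12
tool_pos: [0.1191, -0.5113, 0.1883]
tool_rot: [3.142, -0.0, 0.042]
contact_force: [0.3, 0.4, 0.2]
opening: 0.0503
```

>>> move_arm([
  [50,40,-30,0,0,0,0.04],
  [50,44,-36,0,0,0,0],
  [50,44,-36,0,0,0,0],
  [50,44,-36,0,0,0,0],
  [50,44,-36,0,0,0,0],
  [50,44,-36,0,0,0,0],
  [50,44,-36,0,0,0,0],
  [50,44,-36,0,0,0,0],
  [50,0,0,0,0,0,0],
])

```text
time: 3.25
tool_pos: [0.4791, -0.2234, 0.1885]
tool_rot: [3.138, -0.003, -0.022]
contact_force: [-1.3, -0.0, -0.4]
opening: 0.0498
```

```bash
python3 - <<'E'
from cell import robot
import cv2,numpy as np
for n in ["side","top","wrist"]:
    c=robot.read_camera(n);cv2.imwrite(f"pics/{n}1.png",c["img"][:,:,::-1])
    if n=="wrist":print(np.round(c["T"],4).tolist())
    for t in ["stop_collar","screw_grip","pipe"]:
        print(n,t,[(np.round(d["rect"],1).tolist(),round(d["conf"],2)) for d in robot.look_for(t,n)][:2])
E
```

```text
side stop_collar [([294.8, 245.3, 38.2, 31.1], 0.63)]
side screw_grip [([298.8, 246.2, 9.2, 18.7], 0.52), ([217.6, 139.8, 27.7, 11.0], 0.43)]
side pipe [([306.4, 217.3, 24.6, 26.3], 0.95), ([297.2, 176.9, 17.0, 30.0], 0.3)]
top stop_collar [([378.7, 213.0, 12.3, 28.1], 0.68), ([284.4, 208.1, 33.1, 16.5], 0.23)]
top screw_grip []
top pipe [([328.0, 208.8, 28.7, 11.7], 0.84)]
[[0.9996, -0.0272, -0.0046, 0.4777], [-0.0274, -0.966, -0.2571, -0.1582], [0.0025, 0.2571, -0.9664, 0.3848], [0.0, 0.0, 0.0, 1.0]]
wrist stop_collar [([328.9, 121.3, 90.0, 50.1], 0.61), ([266.1, 0.0, 161.9, 205.4], 0.37)]
wrist screw_grip [([346.9, 124.6, 17.9, 43.6], 0.66)]
wrist pipe [([386.3, 0.0, 37.1, 70.3], 0.96)]
```

View pics/wrist1.png

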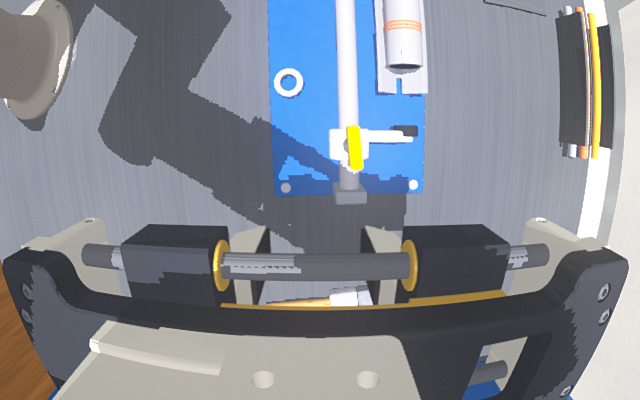

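```bash
python3 - <<'E'
import cv2
t=cv2.imread("pics/wrist1.png")[110:210,310:430];cv2.imwrite("pics/wrist1z.png",cv2.resize(t,None,fx=6,fy=6,interpolation=cv2.INTER_CUBIC))
E
```

```text
(no output)
```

View pics/wrist1z.png

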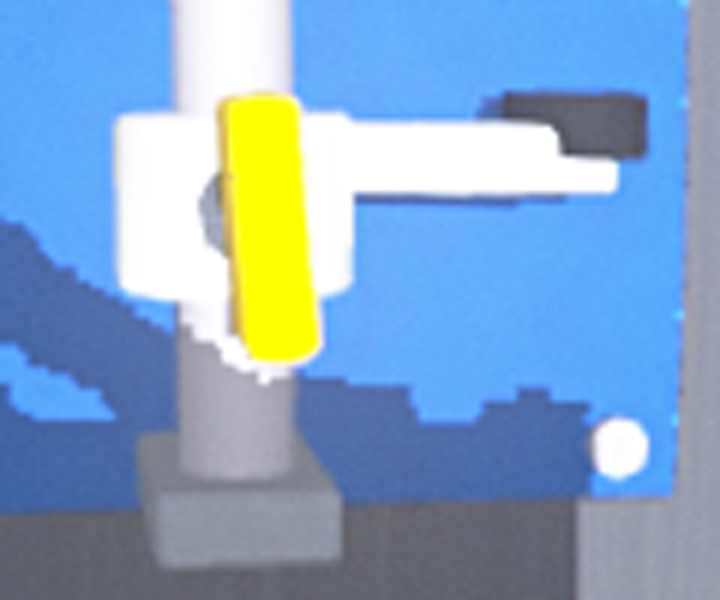

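```bash
cat >>h.py <<'E'
def fray(uv,c,z):
    T=np.array(c["T"]);d=np.array([uv[0]-c["cx"],uv[1]-c["cy"]]);r=np.hypot(*d);th=r/c["fx"]
    v=T[:3,:3]@np.r_[np.sin(th)*d/r,np.cos(th)];o=T[:3,3];return o+v*(z-o[2])/v[2]
E
python3 - <<'E'
from h import *
from cell import robot
c=robot.read_camera("wrist")
z=lambda u,v:((u+.5)/6-.5+310,(v+.5)/6-.5+110)
for n,uv,h in [("barL far",(226,97),.103),("barR far",(297,97),.103),("barL near",(246,358),.103),("barR near",(318,358),.103),("push disc front",(575,93),.058),("post TL",(140,440),.066),("post TR",(303,432),.066),("collar L",(115,205),.050),("collar R",(352,205),.05),("armtop front",(400,122),.05),("bolt",(620,447),.014),("plate BR",(678,498),.012)]:
    print(n,fray(z(*uv),c,h).round(4))
E
```

```text
barL far [ 0.5077 -0.1658  0.103 ]
barR far [ 0.5185 -0.1659  0.103 ]
barL near [ 0.5104 -0.2061  0.103 ]
barR near [ 0.5216 -0.2063  0.103 ]
push disc front [ 0.5759 -0.1662  0.058 ]
post TL [ 0.4959 -0.2266  0.066 ]
post TR [ 0.5248 -0.2259  0.066 ]
collar L [ 0.4929 -0.1866  0.05  ]
collar R [ 0.5361 -0.1872  0.05  ]
armtop front [ 0.5451 -0.172   0.05  ]
bolt [ 0.6009 -0.2415  0.014 ]
plate BR [ 0.6156 -0.2535  0.012 ]
```

>>> move_arm([
  [40,0,0,0,0,0,-0.08],
  [40,0,0,0,0,0,0],
  [40,19,-18,20,0,0,0],
  [40,18,-17,30,0,0,0],
  [40,0,0,0,0,0,0],
])

```text
time: 4.53
tool_pos: [0.5127, -0.1898, 0.1383]
tool_rot: [3.136, -0.004, 0.048]
contact_force: [-0.4, -0.0, 0.3]
opening: 0.0395
```

```bash
python3 - <<'E'
from cell import robot
s=robot.observe();print(s["tool_pos"].round(4),s["tool_rot"].round(4),s["contact_force"].round(2))
import cv2
c=robot.read_camera("wrist");t=c["img"][60:300,200:440,::-1];cv2.imwrite("pics/w2.png",cv2.resize(t,None,fx=2.5,fy=2.5,interpolation=cv2.INTER_CUBIC))
E
```

```text
[ 0.5127 -0.1898  0.1383] [ 3.1361 -0.0037  0.0484] [-0.43 -0.    0.27]
```

View pics/w2.png

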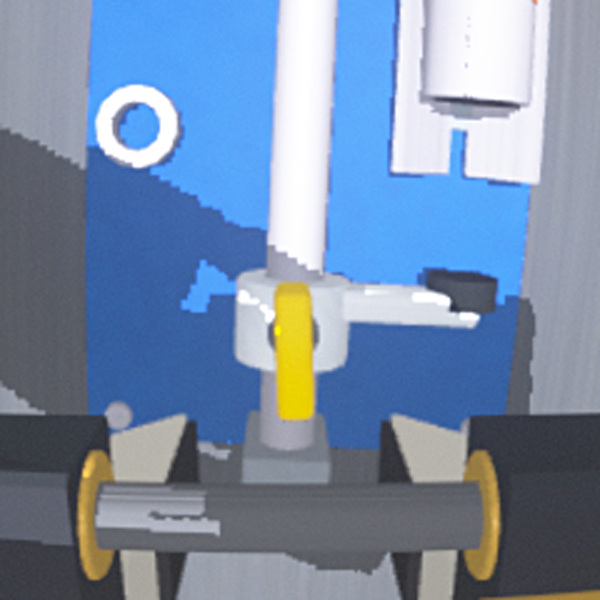

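>>> move_arm([
  [40,2,-3.6,20,0,0,-0.01],
  [40,0,0,20,0,0,0],
  [40,0,0,20,0,0,0],
  [40,0,0,0,0,0,0],
  [40,0,0,0,0,0,0],
])

```text
time: 5.2
tool_pos: [0.5174, -0.1932, 0.0858]
tool_rot: [3.127, -0.015, 0.053]
contact_force: [0.6, 0.8, 0.0]
opening: 0.0403
```

```bash
cat >>h.py <<'E'
from scipy.spatial.transform import Rotation as Rn
def inc(robot,tgt,yaw):
    s=robot.observe();R=Rn.from_euler('xyz',s["tool_rot"]);G=Rn.from_euler('xyz',[np.pi,0,yaw])
    print("t",round(float(s["time"]),2),"pos",s["tool_pos"].round(4),"rot",s["tool_rot"].round(4),"F",s["contact_force"].round(2),"M",s["torque"].round(3),"open",round(float(s["opening"]),4),"qv",np.abs(s["qvel"]).max().round(3),"q",s["qpos"].round(2))
    print("shift mm",(R.inv().apply(np.array(tgt)-s["tool_pos"])*1e3).round(1),"turn",(R.inv()*G).as_rotvec().round(4))
E
python3 - <<'E'
from h import *;from cell import robot
inc(robot,[.5145,-.186,.076],.06)
E
```

```text
t 5.2 pos [ 0.5174 -0.1932  0.0858] rot [ 3.127  -0.015   0.0527] F [0.57 0.78 0.03] M [-0.062 -0.148 -0.01 ] open 0.0403 qv 0.01 q [-0.49  0.48  1.61 -0.01  1.03 -0.54]
shift mm [-2.7 -7.4  9.7] turn [ 0.0146 -0.015  -0.0075]
```

>>> move_arm([
  [40,-2.7,-7.4,6,0.015,-0.015,-0.007],
  [40,0,0,0,0,0,0],
])

```text
time: 5.45
tool_pos: [0.515, -0.1863, 0.0812]
tool_rot: [3.141, -0.002, 0.06]
contact_force: [0.4, 0.2, 0.4]
opening: 0.0397
```

```bash
python3 - <<'E'
from h import *;from cell import robot
inc(robot,[.5145,-.186,.076],.06)
import cv2
c=robot.read_camera("wrist");t=c["img"][60:300,200:440,::-1];cv2.imwrite("pics/w3.png",cv2.resize(t,None,fx=2.5,fy=2.5,interpolation=cv2.INTER_CUBIC))
E
```

```text
t 5.45 pos [ 0.515  -0.1863  0.0812] rot [ 3.1414e+00 -1.5000e-03  5.9500e-02] F [0.35 0.15 0.37] M [-0.034 -0.097 -0.006] open 0.0397 qv 0.016 q [-0.49  0.49  1.61  0.    1.04 -0.55]
shift mm [-0.5 -0.3  5.2] turn [ 0.0002 -0.0015 -0.0005]
```

View pics/w3.png

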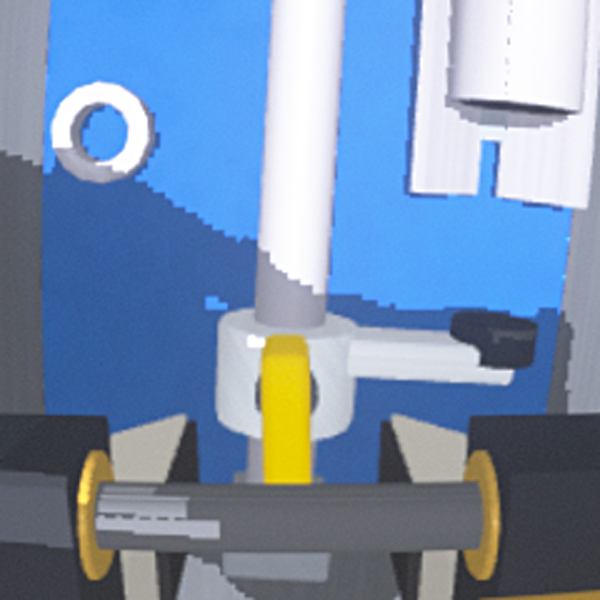

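>>> move_arm([
  [40,-0.5,0,5,0,0,0],
  [40,0,0,0,0,0,0],
])

```text
time: 5.75
tool_pos: [0.5149, -0.1865, 0.0764]
tool_rot: [3.14, -0.003, 0.06]
contact_force: [0.3, -0.7, -0.7]
opening: 0.04
```

>>> move_arm([
  [6,0,0,0,0,0,0],
  [6,0,0,0,0,0,0],
  [6,0,0,0,0,0,0],
  [6,0,0,0,0,0,0],
], newtons=40)

```text
time: 6.25
tool_pos: [0.515, -0.1866, 0.0765]
tool_rot: [3.14, -0.003, 0.06]
contact_force: [-0.6, 0.0, -0.4]
opening: 0.0072
```

```bash
python3 - <<'E'
from h import *;from cell import robot
inc(robot,[.5145,-.186,.076],.06)
E
```

```text
t 6.25 pos [ 0.515  -0.1866  0.0765] rot [ 3.1404e+00 -2.8000e-03  5.9700e-02] F [-0.62  0.05 -0.35] M [ 0.007 -0.104 -0.014] open 0.0072 qv 0.003 q [-0.49  0.49  1.62  0.    1.03 -0.55]
shift mm [-0.5 -0.6  0.5] turn [ 0.0012 -0.0028 -0.0003]
```

```bash
python3 - <<'E'
from h import *;from cell import robot
import cv2
c=robot.read_camera("wrist");t=c["img"][60:300,200:440,::-1];cv2.imwrite("pics/w4.png",cv2.resize(t,None,fx=2.5,fy=2.5,interpolation=cv2.INTER_CUBIC))
c=robot.read_camera("side");t=c["img"][150:310,220:380,::-1];cv2.imwrite("pics/s4.png",cv2.resize(t,None,fx=3.5,fy=3.5,interpolation=cv2.INTER_CUBIC))
E
```

```text
(no output)
```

View pics/w4.png

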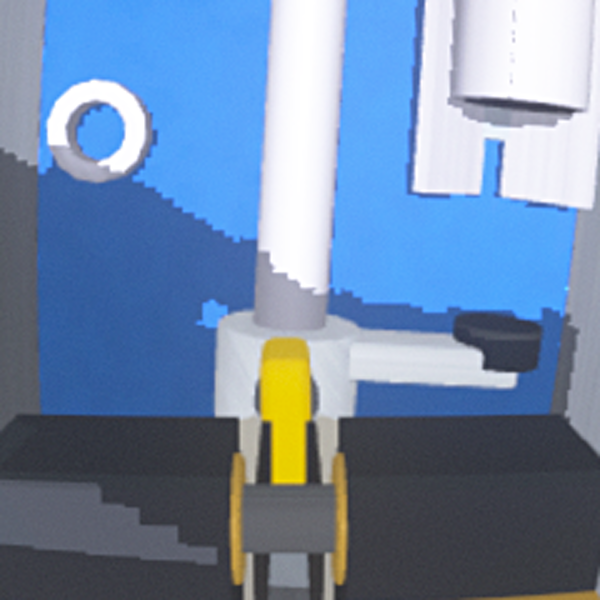

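View pics/s4.png

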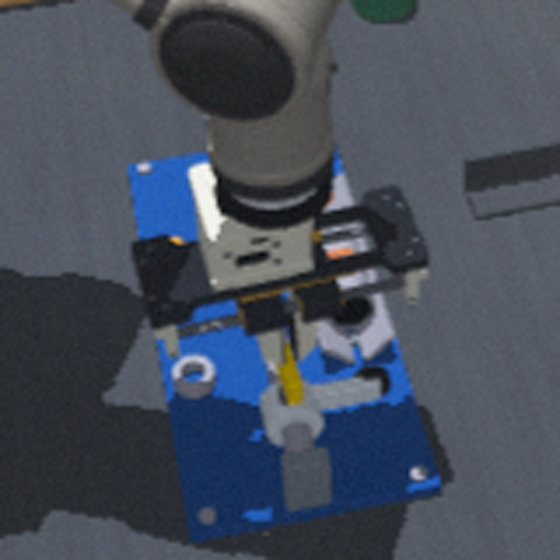

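>>> move_arm([
  [0,0,0,0,0,0,0],
  [0,0,0,0,0,0,0],
])

```text
time: 6.6
tool_pos: [0.515, -0.1866, 0.0764]
tool_rot: [3.14, -0.003, 0.06]
contact_force: [0.1, -0.4, 0.1]
opening: 0.0004
```

```bash
python3 - <<'E'
from h import *;from cell import robot
import cv2
im,S=cam(robot,"side")
s=robot.observe();R=Rn.from_euler('xyz',s["tool_rot"]);p=s["tool_pos"]
for n,P in [("tcp",p),("grasp",p-R.apply([0,0,.0188])),("bar far",[.5132,-.165,.103]),("bar near",[.516,-.207,.103])]:
    uv=proj(np.array(P),*S);print(n,uv.round(1),((uv-[265,180])*7).round(0))
t=im[180:260,265:345,::-1];cv2.imwrite("pics/s5.png",cv2.resize(t,None,fx=7,fy=7,interpolation=cv2.INTER_CUBIC))
im,S=cam(robot,"top");t=im[180:280,320:420,::-1];cv2.imwrite("pics/t5.png",cv2.resize(t,None,fx=5,fy=5,interpolation=cv2.INTER_CUBIC))
for n,P in [("tcp",p),("bar far",[.5132,-.165,.103]),("bar near",[.516,-.207,.103])]:
    uv=proj(np.array(P),*S);print(n,uv.round(1),((uv-[320,180])*5).round(0))
E
```

```text
tcp [302.3 259.5] [261. 556.]
grasp [301.9 254.9] [259. 524.]
bar far [299.6 246.7] [242. 467.]
bar near [303.7 259.1] [271. 554.]
tcp [385.7 234.9] [328. 275.]
bar far [379.8 235.5] [299. 277.]
bar near [393.3 234.8] [367. 274.]
```

View pics/s5.png

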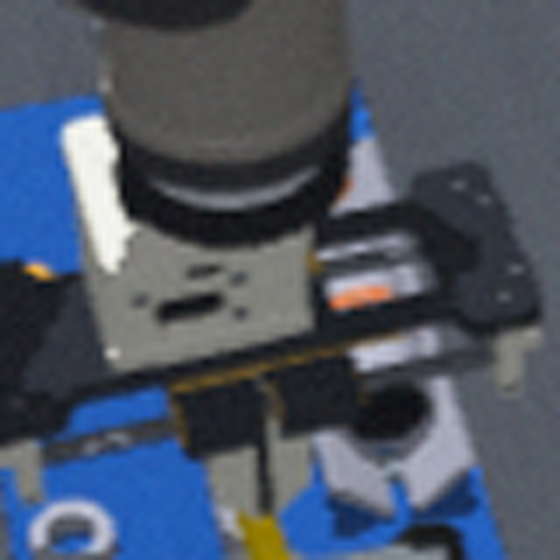

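View pics/t5.png

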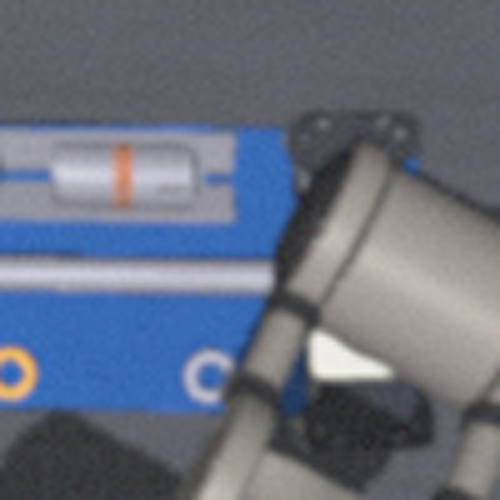

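```bash
python3 - <<'E'
from h import *;from cell import robot
import cv2
c=robot.read_camera("wrist");t=c["img"][180:300,250:370,::-1];cv2.imwrite("pics/w6.png",cv2.resize(t,None,fx=5,fy=5,interpolation=cv2.INTER_CUBIC))
E
```

```text
(no output)
```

View pics/w6.png

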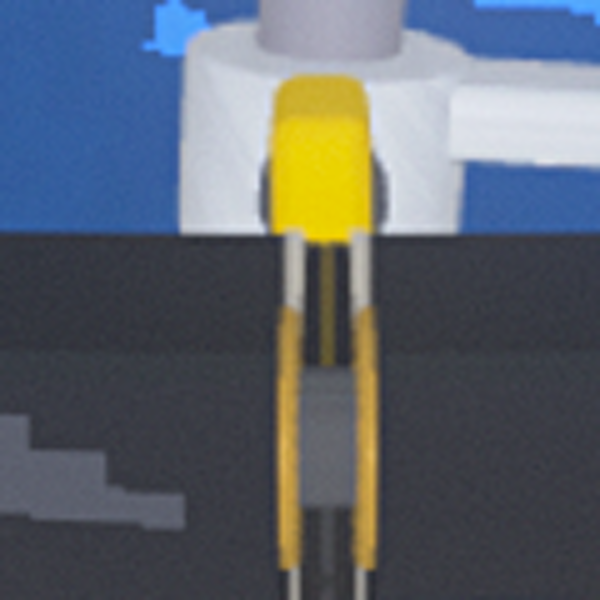

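```bash
python3 - <<'E'
from h import *;from cell import robot
import cv2
im,S=cam(robot,"side")
t=im[225:295,270:350,::-1];cv2.imwrite("pics/s6.png",cv2.resize(t,None,fx=8,fy=8,interpolation=cv2.INTER_CUBIC))
print((proj(robot.observe()["tool_pos"],*S)-[270,225])*8)
E
```

```text
[258.45717334 275.6802653 ]
```

View pics/s6.png

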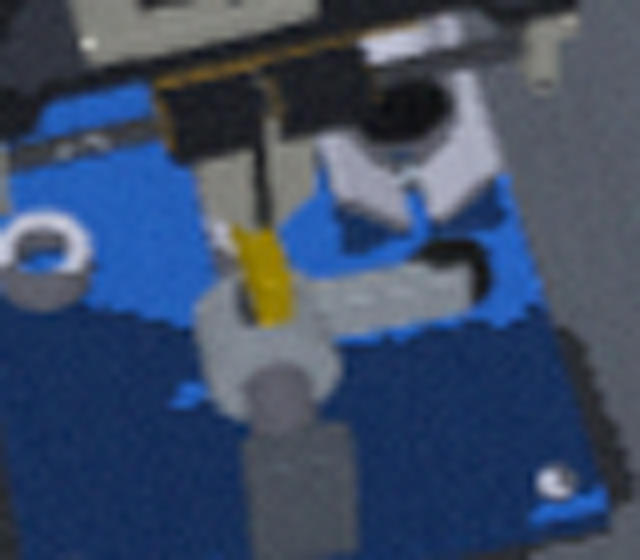

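>>> move_arm([
  [50,0,0,0,0,0,0],
  [50,0,0,0,0,0,0],
  [50,0,0,0,0,0,0],
  [50,0,0,8,0,0,0],
  [50,0,0,6,0,0,0],
  [50,0,0,0,0,0,0],
])

```text
time: 7.55
tool_pos: [0.5147, -0.1865, 0.0611]
tool_rot: [3.141, -0.002, 0.06]
contact_force: [-0.7, -0.4, 0.3]
opening: 0.0494
```

```bash
python3 - <<'E'
from h import *;from cell import robot
import cv2
inc(robot,[.5147,-.1863,.054],.06)
im,S=cam(robot,"side")
t=im[225:295,270:350,::-1];cv2.imwrite("pics/s7.png",cv2.resize(t,None,fx=8,fy=8,interpolation=cv2.INTER_CUBIC))
c=robot.read_camera("wrist");t=c["img"][120:300,220:420,::-1];cv2.imwrite("pics/w7.png",cv2.resize(t,None,fx=4,fy=3.3,interpolation=cv2.INTER_CUBIC)[:600])
E
```

```text
t 7.55 pos [ 0.5147 -0.1865  0.0611] rot [ 3.1408e+00 -2.1000e-03  5.9600e-02] F [-0.67 -0.44  0.34] M [ 0.006 -0.106 -0.046] open 0.0494 qv 0.004 q [-0.49  0.51  1.63  0.    0.99 -0.55]
shift mm [-0.  -0.2  7.1] turn [ 0.0008 -0.0021 -0.0004]
```

View pics/s7.png

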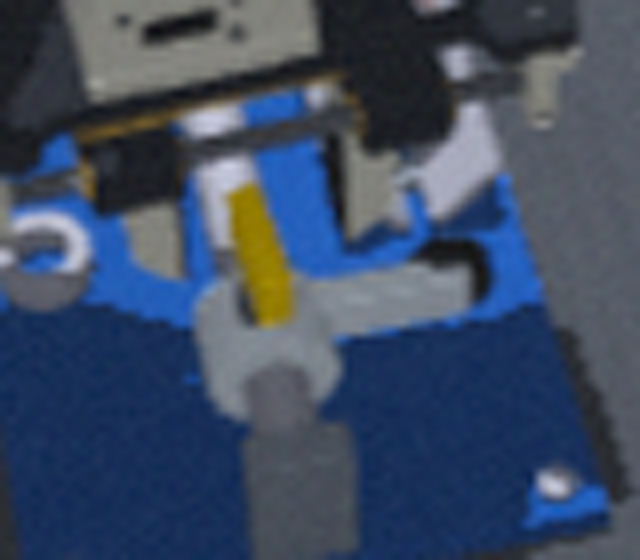

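View pics/w7.png

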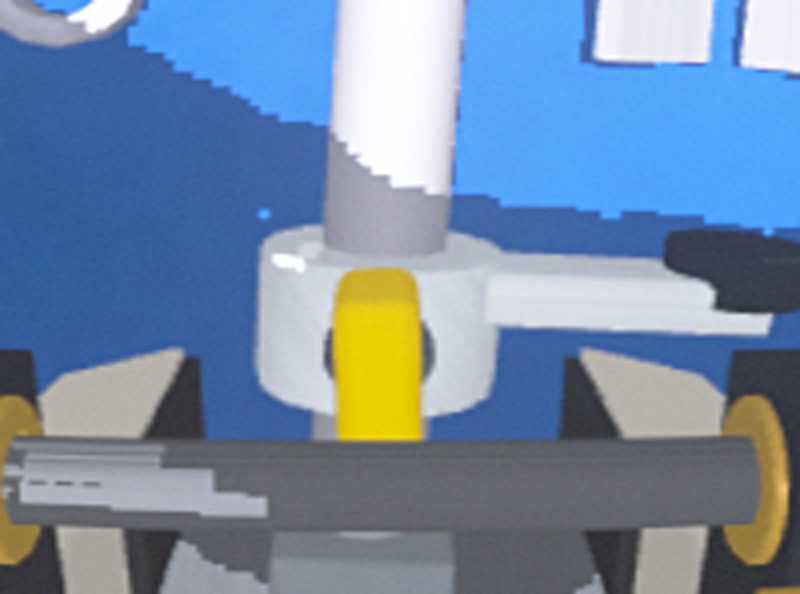

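```bash
python3 - <<'E'
from h import *;from cell import robot
c=robot.read_camera("wrist");_,S=cam(robot,"side");p=robot.observe()["tool_pos"]
for a,b in [((290,259.4),(267,226)),((292.5,259.4),(269,226)),((314.4,255.6),(364,226)),((312.5,255.6),(361,226))]:
    A0=S[3][:3,3];A1=ray(a,*S,0)-A0;A1/=np.linalg.norm(A1)
    B0=np.array(c["T"])[:3,3];B1=fray(b,c,0)-B0;B1/=np.linalg.norm(B1)
    st=np.linalg.lstsq(np.c_[A1,-B1],B0-A0,rcond=None)[0]
    print(((A0+A1*st[0])-p).round(4),((B0+B1*st[1])-p).round(4))
E
```

```text
[-0.0316  0.0033  0.0201] [-0.0294  0.0029  0.0199]
[-0.0253  0.0023  0.0194] [-0.0282  0.0028  0.0196]
[0.0325 0.0047 0.0153] [0.0304 0.0046 0.0149]
[0.0276 0.005  0.0164] [0.0282 0.005  0.0165]
```

>>> move_arm([
  [40,0,0,7,0,0,0],
  [30,0,0,3,0,0,0],
  [20,0,0,0,0,0,0],
  [8,0,0,0,0,0,0],
  [4,0,0,0,0,0,0],
  [4,0,0,0,0,0,0],
], newtons=20)

```text
time: 8.5
tool_pos: [0.5146, -0.1869, 0.0514]
tool_rot: [3.14, -0.002, 0.06]
contact_force: [-0.7, -0.1, -1.5]
opening: 0.0122
```

```bash
python3 - <<'E'
from h import *;from cell import robot
import cv2
inc(robot,[.5147,-.1863,.054],.06)
im,S=cam(robot,"side")
t=im[225:295,270:350,::-1];cv2.imwrite("pics/s8.png",cv2.resize(t,None,fx=8,fy=8,interpolation=cv2.INTER_CUBIC))
c=robot.read_camera("wrist");t=c["img"][120:300,220:420,::-1];cv2.imwrite("pics/w8.png",cv2.resize(t,None,fx=4,fy=3.3,interpolation=cv2.INTER_CUBIC)[:600])
E
```

```text
t 8.5 pos [ 0.5146 -0.1869  0.0514] rot [ 3.1399e+00 -2.2000e-03  6.0300e-02] F [-0.68 -0.11 -1.47] M [-0.074  0.035  0.136] open 0.0122 qv 0.003 q [-0.49  0.53  1.65 -0.    0.97 -0.55]
shift mm [ 0.2 -0.5 -2.6] turn [ 0.0017 -0.0022  0.0003]
```

View pics/s8.png

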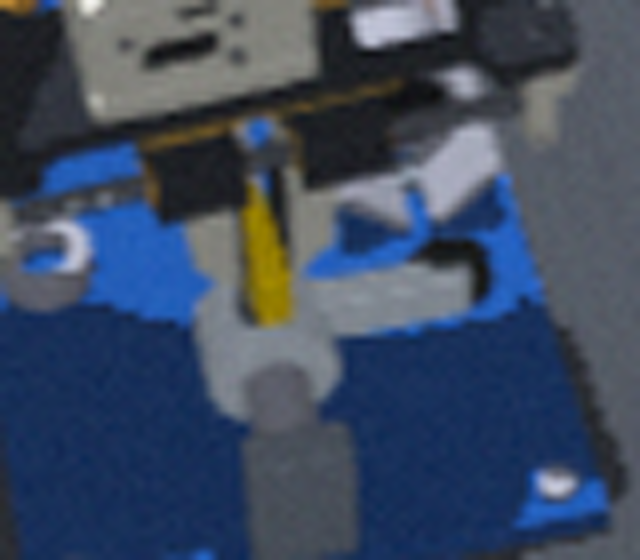

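View pics/w8.png

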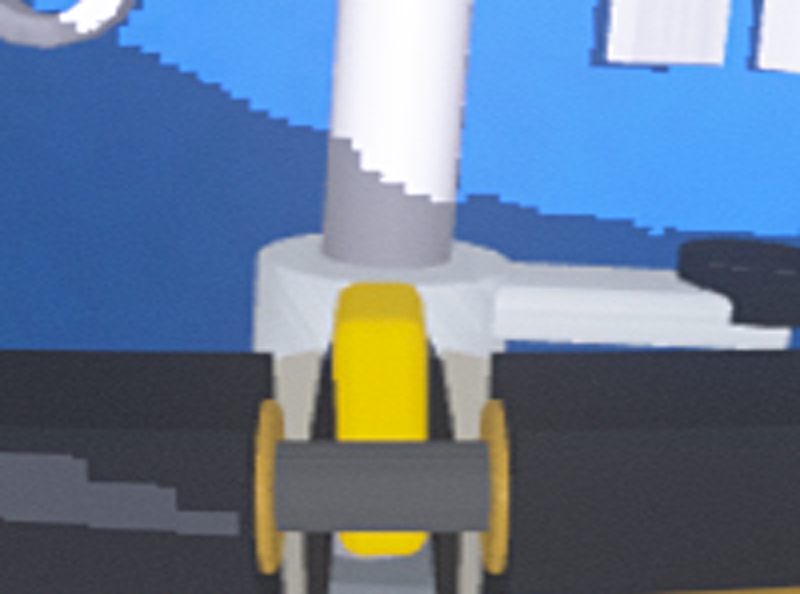

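>>> move_arm([
  [4,0,0,0,0,0,0],
  [4,0,0,0,0,0,-0.12],
  [4,0,0,0,0,0,-0.15],
  [4,0,0,0,0,0,0],
], newtons=45)

```text
time: 9.1
tool_pos: [0.5144, -0.1869, 0.0514]
tool_rot: [3.14, -0.001, 0.336]
contact_force: [-2.4, -0.6, 0.5]
opening: 0.0114
```

```bash
python3 - <<'E'
from h import *;from cell import robot
inc(robot,[.5146,-.1867,.0514],.06)
E
```

```text
t 9.1 pos [ 0.5144 -0.1869  0.0514] rot [ 3.1397e+00 -1.4000e-03  3.3560e-01] F [-2.35 -0.63  0.46] M [-0.063  0.145  0.171] open 0.0114 qv 0.029 q [-0.49  0.53  1.65 -0.    0.97 -0.82]
shift mm [ 0.2 -0.1 -0. ] turn [ 0.0017 -0.0016  0.2756]
```

>>> move_arm([
  [4,0,0,0,0,0,-0.16],
  [4,0,0,0,0,0,-0.16],
  [4,0,0,0,0,0,-0.16],
  [4,0,0,0,0,0,-0.16],
  [4,0,0,0,0,0,-0.16],
  [4,0,0,0,0,0,-0.12],
  [4,0,0,0,0,0,0],
])

```text
time: 9.98
tool_pos: [0.5139, -0.1873, 0.0513]
tool_rot: [3.14, 0.001, 1.257]
contact_force: [-1.4, -0.6, 0.8]
opening: 0.0113
```

```bash
python3 - <<'E'
from h import *;from cell import robot
import cv2
inc(robot,[.5146,-.1867,.0514],1.3)
im,S=cam(robot,"side")
t=im[205:295,260:350,::-1];cv2.imwrite("pics/s9.png",cv2.resize(t,None,fx=6,fy=6,interpolation=cv2.INTER_CUBIC))
c=robot.read_camera("wrist");t=c["img"][100:300,220:420,::-1];cv2.imwrite("pics/w9.png",cv2.resize(t,None,fx=3,fy=3,interpolation=cv2.INTER_CUBIC)[:600])
E
```

```text
t 9.97 pos [ 0.5139 -0.1873  0.0513] rot [3.1401e+00 6.0000e-04 1.2570e+00] F [-1.37 -0.58  0.83] M [0.013 0.157 0.076] open 0.0113 qv 0.037 q [-0.49  0.53  1.65 -0.    0.97 -1.75]
shift mm [ 0.8  0.5 -0.1] turn [ 0.0015  0.0007 -0.043 ]
```

View pics/s9.png

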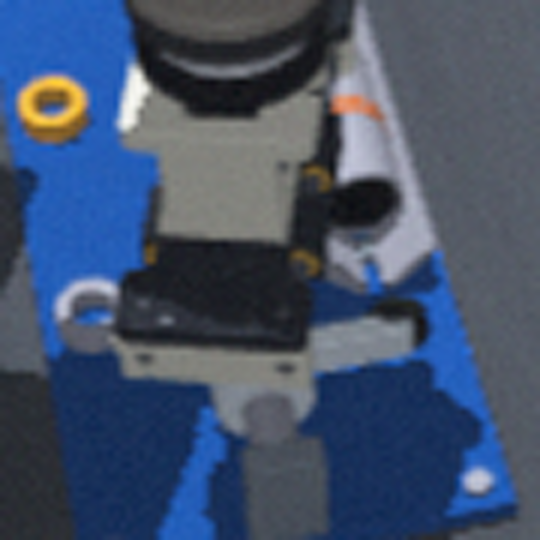

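View pics/w9.png

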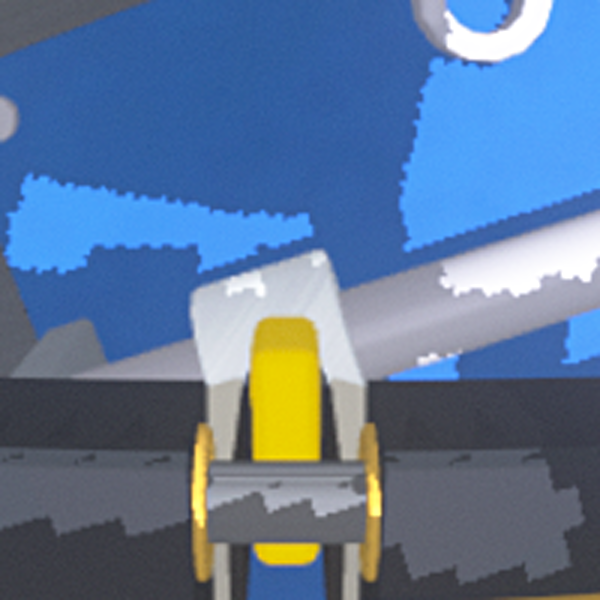

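>>> move_arm([
  [4,4,-1.3,0,0,0,0],
  [4,7.6,-2.5,0,0,0,0],
  [4,9.5,-3.1,0,0,0,0],
  [4,9.5,-3.1,0,0,0,0],
  [4,9.5,-3.1,0,0,0,0],
  [4,0,0,0,0,0,0],
])

```text
time: 10.82
tool_pos: [0.5139, -0.1412, 0.0513]
tool_rot: [3.14, 0.0, 1.253]
contact_force: [-1.1, 1.1, -0.1]
opening: 0.0117
```

```bash
python3 - <<'E'
from h import *;from cell import robot
inc(robot,[.5145,-.14,.0514],1.26)
E
```

```text
t 10.82 pos [ 0.5139 -0.1412  0.0513] rot [3.1403e+00 4.0000e-04 1.2525e+00] F [-1.11  1.06 -0.09] M [0.39  0.108 0.06 ] open 0.0117 qv 0.002 q [-0.41  0.5   1.69 -0.    0.95 -1.66]
shift mm [ 1.3  0.2 -0.1] turn [ 0.0013  0.0004 -0.0075]
```

>>> move_arm([
  [4,5.7,-1.9,0,0,0,0],
  [4,5.7,-1.9,0,0,0,0],
  [4,1.9,-0.6,0,0,0,0],
  [4,1.9,-0.6,0,0,0,0],
  [4,1.9,-0.6,0,0,0,0],
  [4,1.9,-0.6,0,0,0,0],
])

```text
time: 11.58
tool_pos: [0.5139, -0.1207, 0.0513]
tool_rot: [3.14, 0.001, 1.252]
contact_force: [-1.2, -1.7, 1.7]
opening: 0.0115
```

```bash
python3 - <<'E'
from h import *;from cell import robot
import cv2
inc(robot,[.5145,-.12,.0514],1.26)
im,S=cam(robot,"side")
t=im[170:290,270:350,::-1];cv2.imwrite("pics/s10.png",cv2.resize(t,None,fx=5,fy=5,interpolation=cv2.INTER_CUBIC))
im,S=cam(robot,"top")
t=im[190:250,270:420,::-1];cv2.imwrite("pics/t10.png",cv2.resize(t,None,fx=5,fy=5,interpolation=cv2.INTER_CUBIC))
E
```

```text
t 11.57 pos [ 0.5139 -0.1207  0.0513] rot [3.1402e+00 1.1000e-03 1.2520e+00] F [-1.22 -1.67  1.68] M [-0.14   0.223  0.13 ] open 0.0115 qv 0.031 q [-0.38  0.5   1.7  -0.    0.94 -1.63]
shift mm [ 0.9  0.3 -0.1] turn [ 0.0014  0.0011 -0.008 ]
```

View pics/s10.png

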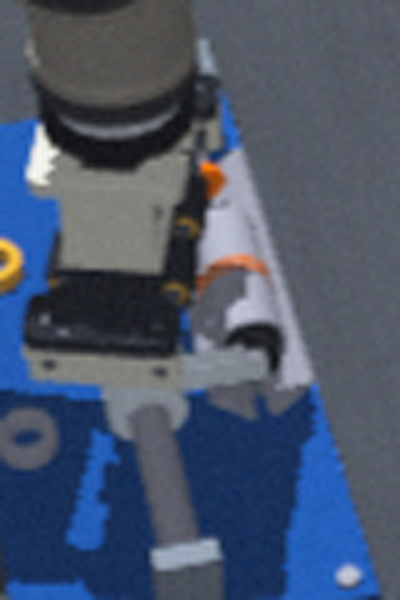

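View pics/t10.png

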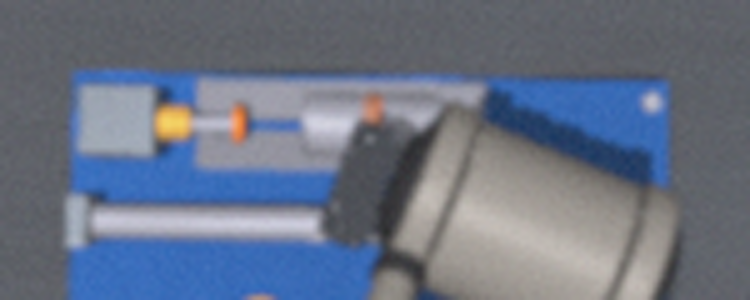

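>>> move_arm([
  [4,1.9,-0.5,0,0,0,0],
  [4,1.9,-0.6,0,0,0,0],
  [4,2.4,-0.8,0,0,0,0],
  [4,2.4,-0.8,0,0,0,0],
  [4,2.4,-0.8,0,0,0,0],
  [4,2.4,-0.8,0,0,0,0],
  [4,2.4,-0.8,0,0,0,0],
  [4,2.4,-0.8,0,0,0,0],
])

```text
time: 12.68
tool_pos: [0.5139, -0.1056, 0.0513]
tool_rot: [3.138, 0.008, 1.252]
contact_force: [-2.4, -4.7, -0.2]
opening: 0.0116
```

```bash
python3 - <<'E'
from h import *;from cell import robot
import cv2
inc(robot,[.5145,-.085,.0514],1.26)
im,S=cam(robot,"top")
t=im[190:250,270:420,::-1];cv2.imwrite("pics/t11.png",cv2.resize(t,None,fx=5,fy=5,interpolation=cv2.INTER_CUBIC))
E
```

```text
t 12.68 pos [ 0.5139 -0.1056  0.0513] rot [3.138  0.0076 1.2517] F [-2.39 -4.73 -0.24] M [-0.537  0.31   0.081] open 0.0116 qv 0.04 q [-0.34  0.49  1.71 -0.01  0.94 -1.59]
shift mm [19.8 -5.9 -0.2] turn [ 0.0036  0.0076 -0.0082]
```

View pics/t11.png

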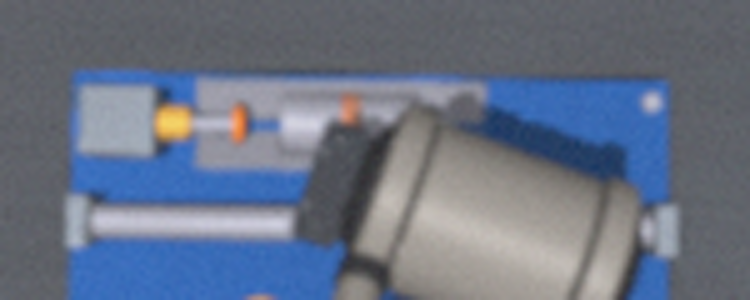

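>>> move_arm([
  [4,2.4,-0.8,0,0.003,0.004,0],
  [4,2.4,-0.8,0,0,0.003,0],
  [4,2.4,-0.8,0,0,0,0],
  [4,2.4,-0.8,0,0,0,0],
  [4,1.9,-0.6,0,0,0,0],
  [4,1.9,-0.6,0,0,0,0],
])

```text
time: 13.48
tool_pos: [0.5139, -0.094, 0.0513]
tool_rot: [3.14, 0.004, 1.252]
contact_force: [-2.8, -5.4, 0.4]
opening: 0.0113
```

```bash
python3 - <<'E'
from h import *;from cell import robot
import cv2
inc(robot,[.5145,-.085,.0514],1.26)
im,S=cam(robot,"top")
t=im[190:250,270:420,::-1];cv2.imwrite("pics/t12.png",cv2.resize(t,None,fx=5,fy=5,interpolation=cv2.INTER_CUBIC))
E
```

```text
t 13.47 pos [ 0.5139 -0.094   0.0513] rot [3.1397 0.0044 1.2518] F [-2.84 -5.4   0.36] M [-0.609  0.248  0.079] open 0.0113 qv 0.029 q [-0.32  0.49  1.71 -0.01  0.94 -1.57]
shift mm [ 8.7 -2.2 -0.1] turn [ 0.0018  0.0044 -0.0082]
```

View pics/t12.png

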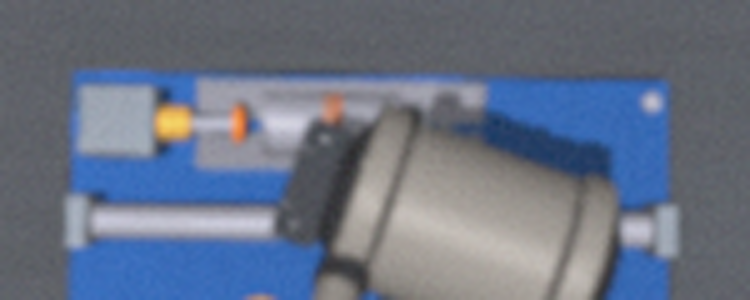

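>>> move_arm([
  [4,1.9,-0.6,0,0,0.003,0],
  [4,1.9,-0.6,0,0,0,0],
  [4,1.9,-0.6,0,0,0,0],
  [4,1.9,-0.6,0,0,0,0],
  [4,0,0,0,0,0,0],
])

```text
time: 14.15
tool_pos: [0.5139, -0.087, 0.0513]
tool_rot: [3.139, 0.003, 1.252]
contact_force: [-1.8, -1.1, 0.1]
opening: 0.0115
```

>>> move_arm([
  [4,1.4,-0.5,0,0,0,0],
])

```text
time: 14.28
tool_pos: [0.5139, -0.0858, 0.0513]
tool_rot: [3.139, 0.003, 1.252]
contact_force: [-3.4, -4.6, -0.7]
opening: 0.0117
```

>>> move_arm([
  [4,1.4,-0.5,0,0,0,0],
])

```text
time: 14.4
tool_pos: [0.5139, -0.0845, 0.0513]
tool_rot: [3.139, 0.003, 1.252]
contact_force: [-2.4, -4.0, 0.8]
opening: 0.0114
```

>>> move_arm([
  [4,1.2,-0.4,0,0,0,0],
])

```text
time: 14.52
tool_pos: [0.5139, -0.0833, 0.0513]
tool_rot: [3.139, 0.004, 1.252]
contact_force: [-3.0, -4.5, 1.1]
opening: 0.0113
```

>>> move_arm([
  [4,1.2,-0.4,0,0,0,0],
])

```text
time: 14.65
tool_pos: [0.5139, -0.082, 0.0513]
tool_rot: [3.139, 0.004, 1.252]
contact_force: [-3.8, -4.1, 0.6]
opening: 0.0113
```

>>> move_arm([
  [4,1.0,-0.3,0,0,0,0],
])

```text
time: 14.78
tool_pos: [0.5139, -0.0809, 0.0513]
tool_rot: [3.139, 0.004, 1.252]
contact_force: [-1.9, -4.0, 0.8]
opening: 0.0116
```

Still only sliding friction; checking the gap by eye.

```bash
python3 - <<'E'
from h import *;from cell import robot
import cv2
im,S=cam(robot,"top")
t=im[195:235,280:370,::-1];cv2.imwrite("pics/t13.png",cv2.resize(t,None,fx=8,fy=8,interpolation=cv2.INTER_CUBIC))
E
```

```text
(no output)
```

View pics/t13.png

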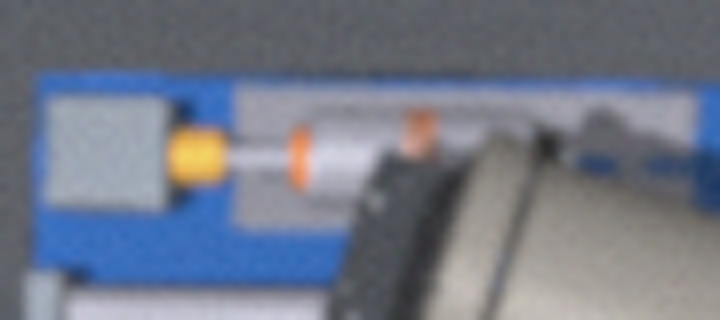

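>>> move_arm([
  [4,1.0,-0.3,0,0,0,0],
])

```text
time: 14.95
tool_pos: [0.5139, -0.0799, 0.0513]
tool_rot: [3.139, 0.004, 1.252]
contact_force: [-2.4, -7.5, 0.2]
opening: 0.0116
```

>>> move_arm([
  [4,1.0,-0.3,0,0,0,0],
])

```text
time: 15.08
tool_pos: [0.5139, -0.0794, 0.0513]
tool_rot: [3.139, 0.005, 1.252]
contact_force: [-3.0, -8.3, 1.1]
opening: 0.0114
```

>>> move_arm([
  [4,1.0,-0.3,0,0,0,0],
])

```text
time: 15.2
tool_pos: [0.5139, -0.0793, 0.0513]
tool_rot: [3.138, 0.007, 1.252]
contact_force: [-3.3, -8.7, 0.4]
opening: 0.0117
```

>>> move_arm([
  [4,1.6,-0.5,0,0,0.004,0],
])

```text
time: 15.32
tool_pos: [0.5139, -0.0788, 0.0513]
tool_rot: [3.138, 0.004, 1.253]
contact_force: [-3.2, -9.7, -1.2]
opening: 0.0116
```

>>> move_arm([
  [4,1.6,-0.5,0,0,0.004,0],
])

```text
time: 15.45
tool_pos: [0.514, -0.0785, 0.0513]
tool_rot: [3.137, 0.002, 1.253]
contact_force: [-3.0, -10.9, -0.8]
opening: 0.0118
```

>>> move_arm([
  [4,2.0,-0.65,0,0.003,0,0],
])

```text
time: 15.58
tool_pos: [0.5139, -0.0781, 0.0513]
tool_rot: [3.139, 0.005, 1.253]
contact_force: [-4.0, -13.4, -1.0]
opening: 0.0116
```

>>> move_arm([
  [4,2.0,-0.65,0,0.003,0,0],
])

```text
time: 15.7
tool_pos: [0.5138, -0.078, 0.0513]
tool_rot: [3.142, 0.008, 1.253]
contact_force: [-3.8, -14.8, -0.3]
opening: 0.0115
```

```bash
python3 - <<'E'
from h import *;from cell import robot
import cv2
inc(robot,[.5139,-.0777,.0514],1.26)
im,S=cam(robot,"side")
t=im[170:290,270:350,::-1];cv2.imwrite("pics/s14.png",cv2.resize(t,None,fx=5,fy=5,interpolation=cv2.INTER_CUBIC))
inc(robot,[.5139,-.0777,.0514],1.26)
E
```

```text
t 15.7 pos [ 0.5138 -0.078   0.0513] rot [3.1416 0.0078 1.2535] F [ -3.8  -14.84  -0.29] M [-2.122  0.498  0.036] open 0.0115 qv 0.031 q [-0.29  0.49  1.72 -0.01  0.94 -1.54]
shift mm [ 0.4  0.  -0.1] turn [-0.      0.0078 -0.0065]
t 15.75 pos [ 0.5138 -0.078   0.0513] rot [-3.1415  0.0079  1.2535] F [ -4.71 -12.53   0.37] M [-2.081  0.591  0.041] open 0.0116 qv 0.005 q [-0.29  0.49  1.72 -0.01  0.94 -1.54]
shift mm [ 0.4  0.  -0.1] turn [-0.0001  0.0079 -0.0065]
```

View pics/s14.png

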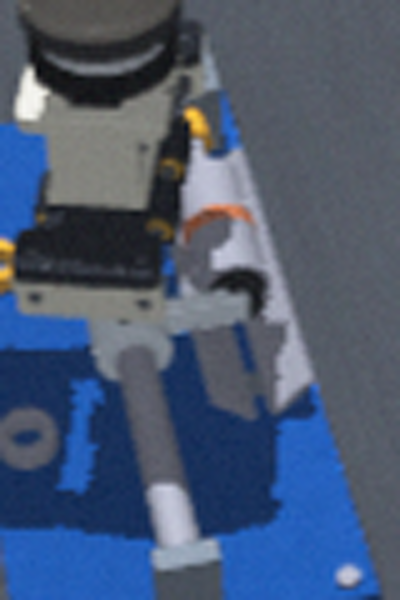

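>>> move_arm([
  [4,1.5,-0.5,0,0,0.005,0.1],
  [4,1.4,-0.6,0,0,0.002,0.12],
])

```text
time: 16.0
tool_pos: [0.5139, -0.0779, 0.0513]
tool_rot: [3.138, 0.004, 1.028]
contact_force: [-3.4, -8.9, -0.8]
opening: 0.0119
```

```bash
python3 - <<'E'
from h import *;from cell import robot
inc(robot,[.5139,-.0777,.0514],0)
E
```

```text
t 16.0 pos [ 0.5139 -0.0779  0.0513] rot [3.1384 0.0043 1.0279] F [-3.41 -8.93 -0.78] M [-1.646  0.371  0.133] open 0.0119 qv 0.979 q [-0.29  0.48  1.72 -0.01  0.93 -1.32]
shift mm [ 0.2 -0.1 -0.1] turn [0.0051 0.0022 1.0279]
```

>>> move_arm([
  [4,1.4,-0.9,0,0.003,0.002,0.12],
  [4,1.3,-1.0,0,0.002,0,0.12],
  [4,1.1,-1.1,0,0,0,0.12],
])

```text
time: 16.38
tool_pos: [0.514, -0.0778, 0.0514]
tool_rot: [3.137, 0.006, 0.657]
contact_force: [-2.6, -10.9, -1.2]
opening: 0.0113
```

```bash
python3 - <<'E'
from h import *;from cell import robot
inc(robot,[.5139,-.0777,.0514],0)
E
```

```text
t 16.38 pos [ 0.514  -0.0778  0.0514] rot [3.1366 0.0063 0.6565] F [ -2.59 -10.86  -1.17] M [-1.742  0.404  0.082] open 0.0113 qv 1.008 q [-0.29  0.49  1.72 -0.01  0.94 -0.94]
shift mm [-0.1 -0.2 -0. ] turn [0.0069 0.0044 0.6565]
```

>>> move_arm([
  [4,0.8,-1.0,0,0.003,0.003,0.12],
  [4,0.6,-1.0,0,0.002,0,0.12],
  [4,0.4,-1.0,0,0,0,0.12],
  [4,0.2,-0.8,0,0,0,0.12],
])

```text
time: 16.88
tool_pos: [0.5143, -0.0778, 0.0514]
tool_rot: [3.134, 0.003, 0.161]
contact_force: [-3.1, -7.6, -0.7]
opening: 0.0117
```

```bash
python3 - <<'E'
from h import *;from cell import robot
inc(robot,[.5139,-.0777,.0514],0)
E
```

```text
t 16.88 pos [ 0.5143 -0.0778  0.0514] rot [3.1335e+00 2.6000e-03 1.6140e-01] F [-3.05 -7.59 -0.74] M [-1.209  0.267  0.144] open 0.0117 qv 0.995 q [-0.29  0.49  1.72 -0.01  0.93 -0.45]
shift mm [-0.4 -0.1  0. ] turn [0.0083 0.0019 0.1614]
```

Now to the stop.

>>> move_arm([
  [4,0,-0.5,0,0.003,0,0.1],
  [4,0,-0.3,0,0,0,0.08],
  [4,0,0,0,0,0,0.06],
])

```text
time: 17.25
tool_pos: [0.5145, -0.0779, 0.0514]
tool_rot: [3.134, 0.001, -0.085]
contact_force: [-2.4, -3.2, 0.2]
opening: 0.012
```

```bash
python3 - <<'E'
from h import *;from cell import robot
inc(robot,[.5139,-.0777,.0514],0)
E
```

```text
t 17.25 pos [ 0.5145 -0.0779  0.0514] rot [ 3.1344e+00  6.0000e-04 -8.5500e-02] F [-2.37 -3.17  0.19] M [-0.504  0.284  0.901] open 0.012 qv 0.484 q [-0.29  0.49  1.72 -0.01  0.94 -0.2 ]
shift mm [-0.6 -0.1  0. ] turn [ 0.0072  0.0009 -0.0855]
```

>>> move_arm([
  [4,0,0,0,0,0,0],
  [4,0,0,0,0,0,0],
])

```text
time: 17.5
tool_pos: [0.5144, -0.0779, 0.0514]
tool_rot: [3.134, 0.001, -0.081]
contact_force: [-2.3, -3.9, 0.3]
opening: 0.0122
```

```bash
python3 - <<'E'
from h import *;from cell import robot
import cv2
inc(robot,[.5139,-.0777,.0514],0)
im,S=cam(robot,"side")
t=im[170:290,270:350,::-1];cv2.imwrite("pics/s15.png",cv2.resize(t,None,fx=5,fy=5,interpolation=cv2.INTER_CUBIC))
c=robot.read_camera("wrist");t=c["img"][0:300,200:440,::-1];cv2.imwrite("pics/w15.png",cv2.resize(t,None,fx=2,fy=2,interpolation=cv2.INTER_CUBIC))
E
```

```text
t 17.5 pos [ 0.5144 -0.0779  0.0514] rot [ 3.1336e+00  8.0000e-04 -8.1000e-02] F [-2.32 -3.9   0.27] M [-0.66   0.309  0.892] open 0.0122 qv 0.007 q [-0.29  0.49  1.72 -0.01  0.94 -0.21]
shift mm [-0.5 -0.1 -0. ] turn [ 0.008   0.0011 -0.081 ]
```

View pics/w15.png

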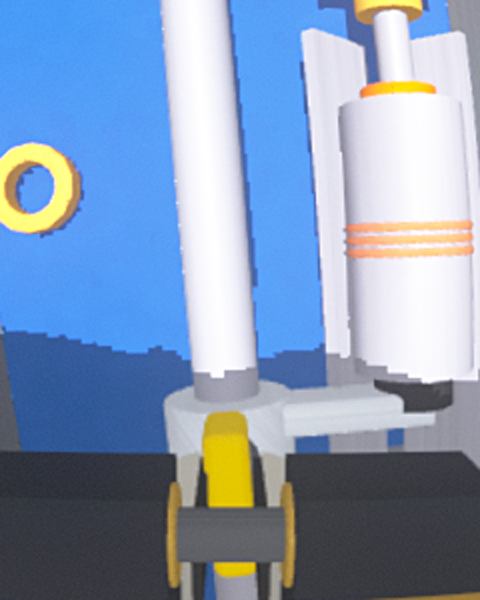

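>>> move_arm([
  [45,0,0,0,0,0,0],
  [45,0,0,0,0,0,0],
  [45,0,0,0,0,0,0],
  [45,0,0,-10,0,0,0],
  [45,0,0,-25,0,0,0],
  [45,0,0,-40,0,0,0],
  [45,0,0,-40,0,0,0],
  [45,0,0,-30,0,0,0],
  [45,0,0,0,0,0,0],
])

```text
time: 18.73
tool_pos: [0.5162, -0.0748, 0.2046]
tool_rot: [3.138, -0.005, -0.086]
contact_force: [-0.1, 0.5, 0.6]
opening: 0.0448
```

```bash
python3 - <<'E'
from h import *;from cell import robot
import cv2
inc(robot,[.4,-.25,.2],0)
im,S=cam(robot,"side")
t=im[170:290,260:350,::-1];cv2.imwrite("pics/s16.png",cv2.resize(t,None,fx=5,fy=5,interpolation=cv2.INTER_CUBIC))
c=robot.read_camera("wrist");t=c["img"][0:300,200:440,::-1];cv2.imwrite("pics/w16.png",cv2.resize(t,None,fx=2,fy=2,interpolation=cv2.INTER_CUBIC))
E
```

```text
t 18.73 pos [ 0.5162 -0.0748  0.2046] rot [ 3.1384 -0.0054 -0.0863] F [-0.05  0.47  0.57] M [-0.033 -0.082  0.003] open 0.0448 qv 0.042 q [-0.29  0.32  1.51 -0.    1.31 -0.2 ]
shift mm [-100.7  184.5    4.6] turn [ 0.0034 -0.0053 -0.0863]
```

View pics/w16.png

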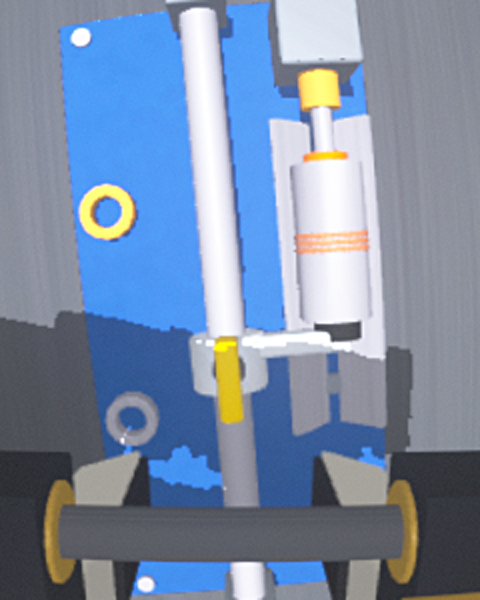

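View pics/s16.png

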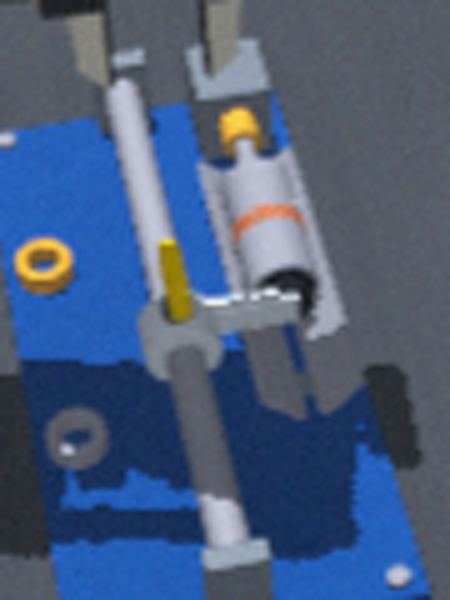

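```bash
python3 - <<'E'
from h import *;from cell import robot
import cv2
c=robot.read_camera("wrist");im=c["img"]
h=cv2.cvtColor(im,cv2.COLOR_RGB2HSV);m=cv2.inRange(h,(24,150,120),(34,255,255));m[:160]=0;m[225:]=0;m[:,:295]=0;m[:,330:]=0
ys,xs=np.nonzero(m);print(len(xs),ys.min(),ys.max())
P=np.array([fray((x+1e-6,y),c,.103)[:2] for x,y in zip(xs,ys)])
w,v=np.linalg.eigh(np.cov(P.T));d=v[:,1]*np.sign(v[1,1]);print(P.mean(0),"bar angle",np.arctan2(-d[0],d[1]),P[:,1].min(),P[:,1].max())
def z(u,v):return ((u+.5)/2-.5+200,(v+.5)/2-.5)
a=[fray(z(*q),c,.066) for q in [(181,14),(217,14),(227,572),(267,572)]]
b=[fray(z(*q),c,.055) for q in [(183,60),(223,60),(219,325),(243,325)]]
print(np.round(a,4).tolist())
f=(np.array(b[0])+b[1])/2;n=(np.array(b[2])+b[3])/2;print("rod dir",np.arctan2(-(f-n)[0],(f-n)[1]))
# plunger: orange face front edge and bumper front face
t=im[:180,320:400,::-1];cv2.imwrite("pics/w17.png",cv2.resize(t,None,fx=6,fy=3.3,interpolation=cv2.INTER_CUBIC))
im,T=cam(robot,"top");t=im[195:250,270:420,::-1];cv2.imwrite("pics/t17.png",cv2.resize(t,None,fx=5,fy=5,interpolation=cv2.INTER_CUBIC))
inc(robot,[.4,-.25,.2],0)
E
```

```text
453 169 211
[ 0.51467796 -0.07606247] bar angle -0.0053892976618988234 -0.0974435569701023 -0.05480124321866946
[[0.5051, 0.1206, 0.066], [0.5243, 0.1185, 0.066], [0.5015, -0.205, 0.066], [0.5261, -0.2072, 0.066]]
rod dir 0.016297872306177255
t 18.93 pos [ 0.5141 -0.0743  0.2004] rot [ 3.1398e+00  2.7000e-03 -8.6200e-02] F [ 0.58 -0.67 -0.85] M [-0.044 -0.12   0.013] open 0.0447 qv 0.008 q [-0.29  0.32  1.52 -0.    1.3  -0.2 ]
shift mm [-98.5 184.8   1. ] turn [ 0.0016  0.0028 -0.0862]
```

View pics/t17.png

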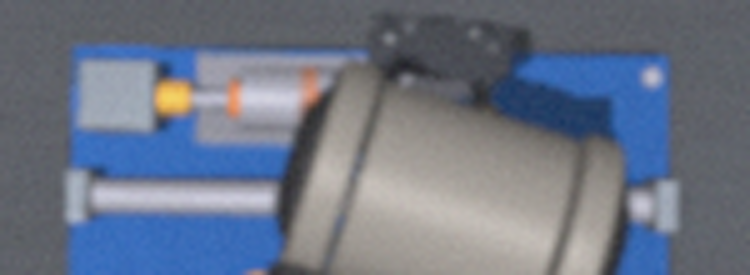

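```bash
python3 - <<'E'
from h import *;from cell import robot
import cv2
a=cv2.imread("pics/top0.png").astype(float)
ims=[a]+[cam(robot,"top")[0][:,:,::-1].astype(float) for _ in range(4)]
prof=[]
for im in ims:
    o=(im[:,:,2]-im[:,:,0])[210:219,302:326].sum(0)  # R-B
    prof.append(o);print(o.round(0).astype(int).tolist())
E
```

```text
[875, 869, 789, 710, 688, 441, -79, -245, -135, -109, -112, -113, -131, -14, 481, 1025, 931, 139, -251, -291, -295, -291, -306, -310]
[869, 891, 789, 720, 699, 447, -80, -244, -146, -113, -110, -122, -80, 280, 788, 647, 121, -111, -124, -118, -126, -116, -123, -123]
[872, 876, 786, 719, 687, 442, -80, -243, -153, -118, -113, -121, -76, 274, 801, 643, 127, -105, -130, -118, -122, -115, -123, -126]
[883, 880, 790, 724, 689, 440, -81, -252, -147, -109, -118, -121, -74, 277, 788, 647, 119, -105, -130, -123, -118, -120, -118, -122]
[875, 872, 783, 716, 691, 444, -79, -248, -141, -109, -112, -115, -75, 270, 796, 644, 121, -120, -131, -115, -120, -121, -119, -119]
```

```bash
python3 - <<'E'
from h import *;from cell import robot
inc(robot,[.4,-.25,.2],0)
print(robot.hand_in())
E
```

```text
t 19.12 pos [ 0.5144 -0.0745  0.2006] rot [ 3.1397e+00  2.4000e-03 -8.6300e-02] F [-0.26  0.58  0.53] M [ 0.025 -0.091  0.008] open 0.045 qv 0.006 q [-0.29  0.32  1.52 -0.    1.3  -0.2 ]
shift mm [-98.8 184.7   1.2] turn [ 0.0017  0.0025 -0.0862]
the job is handed in; nothing more can be done
None
```

I loosened the set screw by about 1.2 rad, slid the collar about 110 mm so that it pushed the pipe onto the orange bumper, and tightened the screw to its stop. I then released the handle, lifted clear and handed in at 19.1 s. No verdict was reported.

**Clamp force:** I estimate 7 to 11 N on the bumper, but I did not measure it directly.
- **Wrist force:** it peaked at 14.8 N while pushing, of which about 4 N was sliding friction.
- **Spring travel:** the tool moved about 3 mm after the pipe met the spring, which means about 10 N.
- **Top camera:** the disc moved 2 to 3 mm, or 7 to 11 N.

**Screw:** the turning moment rose to 0.9 N m at the stop. Afterwards the handle bar lay within about 0.02 rad of the rod.

**Final state:** the last pictures show the pipe in the cradle between the collar's push disc and the bumper, with the gripper clear. I saw nothing else touched, but I did not re-measure the other objects.

**A reading that disagreed:** the fingertips sat about 18 to 27 mm higher than the reported tool position implied. My first grip closed on nothing, above the bar, without touching anything; I lowered the hand about 25 mm and gripped it properly.

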